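# Take the parts basket off its keeper hook

## Robot

A 7-joint arm with a two-finger parallel gripper is mounted at the origin on the work surface. World frame = base frame: x ahead of the robot, y to its left, z up, the work surface at z = 0. Lengths are in m, angles in rad, forces in N, time in s.
With the tool pointing down it reaches from about 0.35 to 0.9 m from the base axis. Payload 19.9 kg.
Tool frame: the origin (TCP) lies on the centre line of the jaws, within the pads' length; the fingertips stand tcp_to_tips ahead of it and the grasp point (between the pads) lies 6 mm ahead of it (tcp_to_tips is the distance from the TCP to the fingertips, in m); z points along the fingers, y is the line along which they close (so a half turn about z gives the same grasp; the last joint's range is limited). The gripper opens to 94 mm and grips with 3 to 60 N. Pads are 16 mm wide; open, the fingers measure 119 mm over their backs; the gripper's body (75 mm by 177 mm) begins 78 mm behind the grasp point.
Start: joints at [1.272, 0.417, -0.01, 1.614, 0.005, 1.111, -0.053], TCP at [0.159, -0.604, 0.23] pointing down, gripper open.
Joint ranges: [-2.81, 2.81], [-0.39, 2.02], [-1.27, 1.25], [0.06, 2.57], [-1.19, 4.33], [0.19, 2], [-2.82, 2.82]. Speed limits (rad/s): [1.89, 1.89, 2.39, 2.39, 3.01, 3.01, 3.01].

## Interface

Orientations are given as a unit quaternion [x, y, z, w].
In Python, from bench import read_state, grab_frame, camera_model, close_job, silhouettes, tcp_to_tips gives the robot as it stands. The module is installed in compiled form; this text tells all that it offers.
- The arm moves only by the tool servo_tool, never from a script. Its argument "increments" is a list of rows, each a list of 5 numbers: the opening, from -1 (shut) to 1 (fully open), then the shift along the tool's x, y, z in m, then the turn about the tool's z in degrees. In form: [[claw, dx, dy, dz, yaw], ...]. A call has 1 to 10 rows; each row is the pose to reach, as a shift and turn from the pose commanded when the call began, along the tool's axes at that moment; what a row does not reach only later rows make up. A row lasts 1/12 s, in which the tool goes at most 41.7 mm and 7.16 degrees, less where a joint would pass 70% of its speed; a pose out of reach is approached as far as the arm can. A call with a gripper value outside its range is refused whole. The fingers move at their own pace and stop on an object; "grip_force" is the grip in N (left out, the last holds). Time passes only in rows, so rows that repeat a pose let the fingers close. It gives the time, the measured TCP pose, the force, the opening and the grip force at its end, in the units of the state.
- read_state(): the state, without advancing time (a new reading comes with each control period).
- grab_frame(name): name is "side" or "top" or "wrist"; returns the picture (420x560x3 uint8, red, green, blue); there is no depth.
- camera_model(name): a dict with "fx", "fy", "cx", "cy" (pixels), "distortion" ([k1, k2, p1, p2, k3] as OpenCV has them; the pictures are not rectified), "rvec" (rotation vector, rad) and "tvec" (3), from world to camera coordinates, as OpenCV has them; the wrist camera has in their place "mount" (4x4, takes a point from camera to tool coordinates, whose origin is the TCP and whose axes are the flange's). Camera axes: x right, y down, z forward; pixel columns grow to the right and rows downward; lengths in m; the calibration is good to about 2 mm. A picture is of the moment at which its call begins: read the wrist's pose just before it. camera_model takes no time and is no camera call.
- close_job(): hands the job in; it is judged then, once.
Trained networks look in the newest picture that a camera, given by its name, has taken for a name from the list of things; names that differ only in an ending like _2 or _b are one class to them, and where a whole thing is asked for, a point or a joint stands for the part that bears it (a point fixed in the world has none). Each returns a list of dicts, best first, with "conf" (0 to 1); they miss things now and then, are a little off and sometimes report something else, mostly with a low value. They report only what shows in the picture. A call takes as long as a camera call. They do not tell look-alikes from the thing itself.
- silhouettes(camera, name): "mask" (420x560 bool, what is visible of it) and "rect" ([left, top, right, bottom] in pixels, round what is visible of it).
The state is a dict: "clock": time; "q": joint angles; "qvel": joint speeds; "tau": joint torques, N m; "eef_pos": TCP position; "orientation": TCP orientation; "contact_force": force on the tool from outside, world axes, zero at the start; "torque": the same for the moment, N m; "opening": opening from 0.0 (shut) to 1.0 (fully open); "finger_force": force on a finger pad.
Only numpy, scipy, OpenCV 4.12 (cv2) and the standard library are available. Lean on these libraries where they do the work, as an engineer would, in place of code of your own. Each camera call takes 0.05 s, during which the arm holds its last target. There are 200 camera calls.

## Task

Take the orange basket of wooden pieces off the deep hook: lift it until its bar clears the yellow upturned tip, without ramming the red keeper just above, draw it out sideways, away from the post, and set it down gently and level inside the blue bench tray. Feel your way, since the tip and keeper are set at a different height each time: never strain the hook or bang the tray. Leave the glue bottle, the offcut and the hammer where they are.

Things in the scene. Friction and masses are not known exactly. Their poses are not given: they have to be found in the camera images.
- hook: Fixed hook stand: green post, 32 mm wide, 265 mm tall, its face at x +13 mm, on a dark steel foot. Origin on the bench under the hung bar; z up; +x points to the post, so the basket hangs on the -x side and comes out along -x. Two rubber bumpers (ends at x -45 mm, y +/-47 mm, 74 mm up) touch the hung basket's back wall; pushed, they give above 5 N, 1 mm per N.
- hook_saddle (a point): Fixed point on the stand: middle of the top of the steel saddle that carries the basket's bar, 150 mm above the bench; axes as the stand's. The saddle has a lip in front, 7 mm high, inner face at x -5 mm, that gives outward 2.5 mm above 5 N. A 10 mm bar has play in x between lip or tip and post.
- hook_lip (a point): Fixed point on the stand, 13.5 mm in front (-x) of the saddle point, same height, where the yellow upturned tip stands: 16 mm wide, 5 mm thick, inner face at x -11 mm, outer -16 mm from the saddle. Its rounded top is 25 to 80 mm above the saddle: clamped at another height each start, not measured. Pulled outward it gives 1 mm per 0.7 N, to a hard stop at 10 mm (7 N).
- hook_post (a point): Fixed point on the centre of the post's top, 265 mm up. On a dark slider on the post, with the tip, sits the red keeper: a plate 22 mm wide from x -24 to +12 mm, underside always 18 mm above the tip's top. The 10 mm bar can leave only through that gap. Pushed up, the keeper gives 1 mm per 1.5 N, to a hard stop at 4 mm. Beyond the stops the hook is strained.
- basket_grip (a point): Centre of the basket's black handle bar: flat sided, 14 mm thick (x), 24 mm tall, 130 mm long (y), on uprights at both ends; 43 mm free under it down to the rim. It is 145 mm over the middle of the basket's underside, within 2 mm of over its centre of mass. Axes: +x to the hanging bar, z up. The basket is loose and orange, 100 (x) by 130 (y) by 90 mm, 0.24 to 0.38 kg.
- basket_bar (a point): Middle of the basket's steel hanging bar: 10 mm diameter, 80 mm free length along y between two flat ears that join it to the basket's back wall, 45 mm away. It lies 95 mm towards +x from the handle and 50 mm below the handle's centre. At the start it rests in the saddle, 155 mm above the bench.
- basket_foot (a point): Centre of the basket's underside; same axes as the handle.
- tray: Fixed shallow blue bench tray, 156 mm (x) by 186 mm (y) outside, 20 mm tall, walls 8 mm, inside 140 by 170 mm, black floor 8 mm above the bench. Origin at the centre of its underside. The basket's 100 mm side goes along the tray's x (either way round).
- glue: Bystander: glue bottle with yellow label and red cap, 52 mm across, 130 mm tall, standing; origin at its foot.
- offcut: Bystander: pale wooden offcut, 75 by 45 by 28 mm, lying flat; origin at its underside.
- hammer: Bystander: hammer, 280 mm long, lying along its x; origin at its underside.
Things that resemble listed ones, but are neither listed nor needed, are in the scene too. Of the things that look like the part that bears basket_grip, the smaller one is meant. Several things look just like the tray: the one meant starts farthest to the robot's left.

How it is judged:
By the outcome, as a careful person would: the job done as asked, in the order asked, and still so for the second after the job is handed in, with the robot touching nothing.
It also fails if it takes over 69 s, if anything falls off the work surface, if the arm or the gripper's body presses on something with over 40 N, if the wrist force passes 120 N, or if a joint passes its speed limit or range.

## Working session

There is one attempt and no reset: what is moved stays moved. The work goes in short steps, Python scripts to look and compute and a tool call to move; the robot and the scene stay as the last step left them, time stands still between calls to the robot, and variables do not carry over. Pictures are saved under pics/ and viewed, at most 10 in all, crops included, and the job is handed in when it is done.

Besides the shell and the picture viewer there is one more tool, called after ">>>" as name(argument=value, ...), one argument or row to a line, values as JSON. servo_tool: Moves the arm, as the interface text tells. Its arguments: {"type":"object","properties":{"increments":{"type":"array","items":{"type":"array","items":{"type":"number"}}},"grip_force":{"type":"number"}},"required":["increments"]}

```bash
mkdir -p pics; python3 - <<'E'
from bench import *
import cv2,numpy as np
s=read_state();print({k:np.round(v,3) for k,v in s.items()},tcp_to_tips)
for n in("side","top"):
    f=grab_frame(n);cv2.imwrite(f"pics/{n}0.png",f[:,:,::-1])
    m=camera_model(n);print(n,m)
    for t in("hook","basket_grip","tray"):
        for d in silhouettes(n,t):print(n,t,round(d["conf"],2),d["rect"])
print(camera_model("wrist"))
E
```

```text
{'clock': np.float64(0.0), 'q': array([ 1.272,  0.418, -0.01 ,  1.614,  0.005,  1.111, -0.053]), 'qvel': array([-0.   ,  0.   , -0.   ,  0.   ,  0.   ,  0.001, -0.001]), 'tau': array([-1.0000e-03, -8.5125e+01,  6.3800e-01, -4.2600e+01, -4.9000e-02,
        1.9000e-02,  0.0000e+00]), 'eef_pos': array([ 0.159, -0.604,  0.23 ]), 'orientation': array([ 0.992,  0.129, -0.   , -0.001]), 'contact_force': array([-0.776,  0.205, -0.199]), 'torque': array([ 0.03 ,  0.029, -0.003]), 'finger_force': np.float64(0.0), 'opening': np.float64(0.997)} 0.025
side {'fx': 380.32304322688856, 'fy': 380.32304322688856, 'cx': 277.22643437113464, 'cy': 218.9144366326268, 'distortion': array([0.00256883, 0.        , 0.        , 0.        , 0.        ]), 'rvec': array([ 0.32025402, -2.7766115 ,  1.21113124]), 'tvec': array([0.45702501, 0.19037158, 1.14368015])}
side hook 0.72 [166.4, 263.0, 243.3, 364.0]
side basket_grip 0.96 [202.6, 240.1, 260.1, 302.2]
side tray 0.89 [319.6, 161.3, 378.0, 199.3]
side tray 0.71 [246.1, 182.7, 303.1, 214.2]
top {'fx': 512.371853596759, 'fy': 512.371853596759, 'cx': 278.0388936
[... 297 characters left out ...]
93.2, 151.5, 252.2, 209.1]
top basket_grip 0.71 [172.9, 227.2, 270.5, 313.7]
top tray 0.81 [341.8, 155.2, 410.4, 226.3]
top tray 0.81 [400.3, 239.6, 474.1, 313.6]
{'fx': 376.49916275130573, 'fy': 376.49916275130573, 'cx': 279.47503127770284, 'cy': 208.3127908091952, 'distortion': array([0.01132757, 0.        , 0.        , 0.        , 0.        ]), 'mount': array([[ 3.45718373e-04, -9.65111634e-01, -2.61838529e-01,
         7.75049087e-02],
       [ 9.99999396e-01,  6.06906052e-04, -9.16648624e-04,
        -5.79760081e-04],
       [ 1.04357964e-03, -2.61838054e-01,  9.65111260e-01,
        -1.55278873e-01],
       [ 0.00000000e+00,  0.00000000e+00,  0.00000000e+00,
         1.00000000e+00]])}
```

View pics/side0.png

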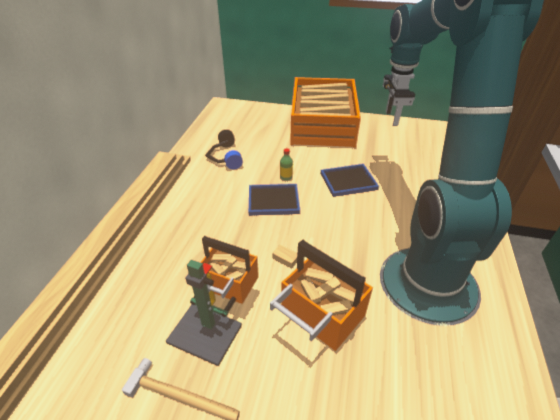

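View pics/top0.png

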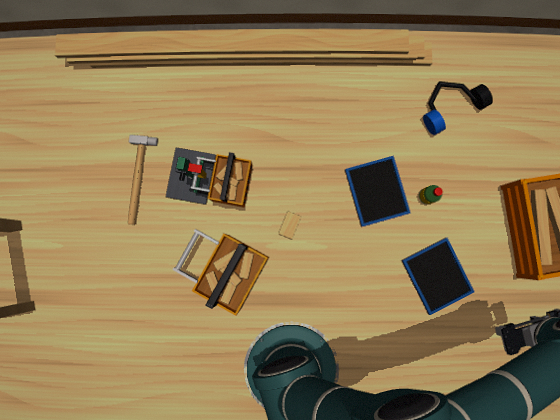

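The candidates are:
- **Baskets:** the small one hung on the hook at top (230,180), side (230,270). The larger one stands at top (232,273), side (325,290). The smaller, hung one is meant.
- **Trays:** top (378,190) and top (438,275). The first is farther left (image left is +y), so I'll use that one.

Next I'll measure both.

```bash
cat > h.py <<'E'
from bench import *
import cv2,numpy as np
from scipy.spatial.transform import Rotation as R
def ext(n,st=None):
    m=camera_model(n);K=np.array([[m["fx"],0,m["cx"]],[0,m["fy"],m["cy"]],[0,0,1]])
    if "mount" in m:
        T=np.eye(4);T[:3,:3]=R.from_quat(st["orientation"]).as_matrix();T[:3,3]=st["eef_pos"]
        W=np.linalg.inv(T@m["mount"]);r=W[:3,:3];t=W[:3,3]
    else: r=cv2.Rodrigues(m["rvec"])[0];t=np.ravel(m["tvec"])
    return K,np.array(m["distortion"],float),r,t
def proj(P,E):
    K,d,r,t=E;return cv2.projectPoints(np.float64(P).reshape(-1,3),cv2.Rodrigues(r)[0],t,K,d)[0].reshape(-1,2)
def back(uv,z,E):
    K,d,r,t=E;u=cv2.undistortPoints(np.float64(uv).reshape(-1,1,2),K,d).reshape(-1,2)
    D=np.c_[u,np.ones(len(u))]@r;C=-r.T@t
    return (C+D*((z-C[2])/D[:,2])[:,None])[:,:2]
def rect(mask,z,E):
    v,u=np.nonzero(mask);p=back(np.c_[u,v],z,E)
    return cv2.minAreaRect((p*1000).astype(np.float32))
def frame(xy,yaw):
    c,s=np.cos(yaw),np.sin(yaw)
    return lambda P:np.atleast_2d(P)@np.array([[c,s,0],[-s,c,0],[0,0,1]])+np.r_[xy,0]
E
python3 - <<'E'
from h import *
f=grab_frame("top");E=ext("top")
for d in silhouettes("top","tray"): print("tray",d["rect"],rect(d["mask"],.02,E))
m=np.zeros(f.shape[:2],bool);m[145:212,208:256]=1
m&=f.max(2)<60
n,l,st,_=cv2.connectedComponentsWithStats(m.astype(np.uint8));k=1+st[1:,4].argmax();print(st[k])
print("handle",rect(l==k,.217,E))
g=grab_frame("side")
cv2.imwrite("pics/c1.png",np.hstack([cv2.resize(f[140:220,155:260],(400,305),interpolation=2),cv2.resize(g[230:370,150:270],(400,467),interpolation=2)[:305]])[:,:,::-1])
for n2 in("glue","offcut","hammer"):
  for d in silhouettes("top",n2)[:1]: print(n2,rect(d["mask"],.01,E))
E
```

```text
tray [342.6, 153.7, 411.9, 225.4] ((543.6748046875, -263.9304504394531), (185.41354370117188, 160.5746612548828), 15.78153133392334)
tray [400.3, 239.0, 475.2, 315.2] ((284.30291748046875, -447.642822265625), (192.21197509765625, 164.16787719726562), 25.83327865600586)
[220 153  16  50 304]
handle ((557.60009765625, 174.04466247558594), (20.19827651977539, 134.22561645507812), 78.82770538330078)
glue ((534.4251098632812, -432.60260009765625), (52.62049865722656, 75.43115234375), 26.081270217895508)
offcut ((438.8442687988281, 5.845851898193359), (44.89136505126953, 75.24398803710938), 69.53606414794922)
hammer ((581.104736328125, 464.2123718261719), (285.73956298828125, 93.84288024902344), 1.012147307395935)
```

View pics/c1.png

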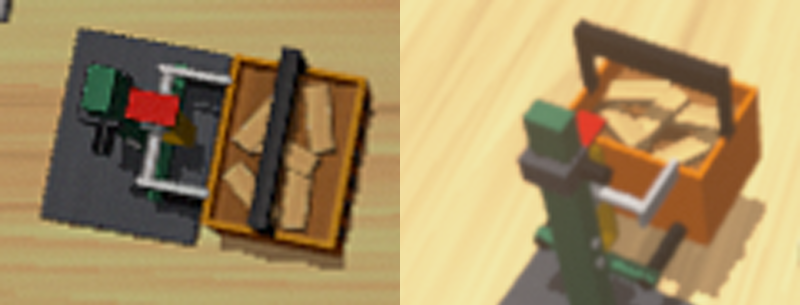

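>>> servo_tool(
  increments=[
    [1,0,0,-0.04,0],
    [1,0,0,-0.08,0],
    [1,0,0,-0.12,0],
    [1,0.028,-0.031,-0.16,7],
    [1,0.056,-0.062,-0.17,14],
    [1,0.084,-0.093,-0.17,20],
    [1,0.112,-0.124,-0.17,26],
    [1,0.14,-0.155,-0.17,26],
    [1,0.168,-0.186,-0.17,26],
    [1,0.196,-0.217,-0.17,26],
  ],
)

```text
clock: 1.53
eef_pos: [0.2869, -0.3563, 0.4007]
orientation: [0.995, -0.098, 0.0, 0.0]
contact_force: [0.8, -1.0, 0.1]
opening: 1.002
finger_force: 0.0
```

```bash
cat >> h.py <<'E'
def go(x,y,z,yawdeg,st=None):
    "tool-frame increments to world TCP target with tool x axis at yawdeg"
    st=st or read_state();M=R.from_quat(st["orientation"]).as_matrix();p=np.array(st["eef_pos"])
    d=M.T@(np.array([x,y,z])-p);yw=np.degrees(np.arctan2(M[1,0],M[0,0]))
    print("pos",p.round(4),"yaw",yw.round(2),"tilt",M[:,2].round(4),"F",np.round(st["contact_force"],2),"t",st["clock"],"| inc",d.round(4),"turn",round(-(yawdeg-yw+180)%360-180,2) if 0 else round(yw-yawdeg,2))
E
python3 -c "
from h import *
go(.55,.165,.4,-11.2);print(read_state()['q'].round(2))"
```

```text
pos [ 0.2869 -0.3563  0.4007] yaw -11.23 tilt [ 1.e-04 -7.e-04 -1.e+00] F [ 0.78 -1.04  0.05] t 1.5333 | inc [ 1.565e-01 -5.625e-01  3.000e-04] turn -0.03
[ 0.96 -0.01 -0.13  1.75 -0.    1.4  -0.94]
```

>>> servo_tool(
  increments=[
    [1,0.011,-0.039,0,0],
    [1,0.022,-0.078,0,0],
    [1,0.033,-0.117,0,0],
    [1,0.044,-0.156,0,0],
    [1,0.055,-0.195,0,0],
    [1,0.066,-0.234,0,0],
    [1,0.077,-0.273,0,0],
    [1,0.088,-0.312,0,0],
    [1,0.099,-0.351,0,0],
    [1,0.11,-0.39,0,0],
  ],
)

```text
clock: 2.37
eef_pos: [0.4707, 0.0048, 0.4008]
orientation: [0.995, -0.098, 0.0, 0.0]
contact_force: [-0.4, -2.6, 0.3]
opening: 1.002
finger_force: 0.0
```

>>> servo_tool(
  increments=[
    [1,0.011,-0.039,0,0],
    [1,0.022,-0.078,0,0],
    [1,0.033,-0.117,0,0],
    [1,0.044,-0.156,0,0],
    [1,0.046,-0.168,0,0],
    [1,0.046,-0.17,0,0],
    [1,0.046,-0.17,0,0],
    [1,0.046,-0.17,0,0],
  ],
)

```text
clock: 3.03
eef_pos: [0.5484, 0.1596, 0.4005]
orientation: [0.995, -0.098, 0.0, 0.0]
contact_force: [-0.8, 0.5, -0.7]
opening: 1.0
finger_force: 0.0
```

```bash
python3 - <<'E'
from h import *
go(.557,.174,.4,-11.2);s=read_state();print(s['q'].round(2))
f=grab_frame("wrist");np.save("w1.npy",f);import pickle;pickle.dump(s,open("w1.pkl","wb"));cv2.imwrite("pics/w1.png",f[:,:,::-1])
E=ext("wrist",s)
for d in silhouettes("wrist","basket_grip"):print(d["conf"],d["rect"])
E
```

```text
pos [0.5484 0.1596 0.4005] yaw -11.28 tilt [ 0.e+00 -5.e-04 -1.e+00] F [-0.83  0.49 -0.66] t 3.0333 | inc [ 0.0056 -0.0158  0.0005] turn -0.08
[ 0.26  0.28 -0.75  1.49  0.19  1.45 -2.27]
0.96 [161.2, 108.5, 309.0, 243.6]
0.66 [183.1, 248.6, 381.8, 418.6]
0.56 [500.4, 37.1, 560.0, 187.2]
```

View pics/w1.png

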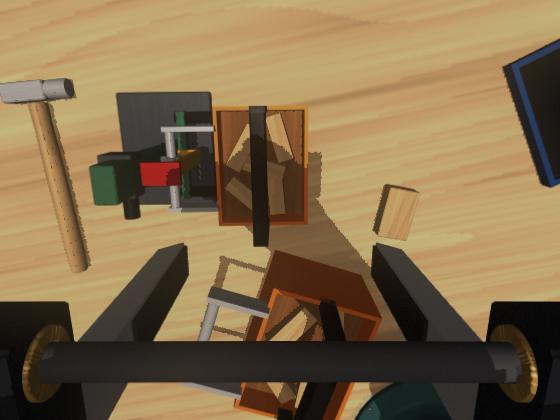

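```bash
python3 - <<'E'
from h import *
import pickle
from scipy.optimize import least_squares
f=np.load("w1.npy");s=pickle.load(open("w1.pkl","rb"));E=ext("wrist",s)
m=np.zeros(f.shape[:2],bool);m[100:250,243:278]=1;m&=f.max(2)<50
n,l,st,_=cv2.connectedComponentsWithStats(m.astype(np.uint8));k=1+st[1:,4].argmax();H=l==k
print(st[k]);hr=rect(H,.217,E);print("handle",hr)
r0=np.zeros_like(m);r0[150:200,130:190]=1
F=f.astype(int);red=r0&(F[...,0]>120)&(F[...,1]<70)&(F[...,2]<70)
v,u=np.nonzero(red);print("red",u.min(),u.max(),v.min(),v.max(),red.sum())
# hook frame guess from handle
a=np.radians(hr[2] if hr[1][0]<hr[1][1] else hr[2]-90);xy=np.array(hr[0])/1000
print("yaw",np.degrees(a))
o=xy+.095*np.array([np.cos(a),np.sin(a)]);print("hook origin",o)
for z in(.205,.217):print(z,proj(frame(xy,a)([[-.007,-.065,z],[.007,-.065,z],[-.007,.065,z],[.007,.065,z]]),E).round(1).tolist())
# top/side red
ims={"wrist":(red,E)}
for c,b in(("top",(150,190,175,215)),("side",(225,300,185,225))):
    g=grab_frame(c).astype(int);r=np.zeros(g.shape[:2],bool);r[b[0]:b[1],b[2]:b[3]]=1
    r&=(g[...,0]>120)&(g[...,1]<70)&(g[...,2]<70);v,u=np.nonzero(r);print(c,u.min(),u.max(),v.min(),v.max(),r.sum());ims[c]=(r,ext(c))
FR=frame(o,a)
for z in np.arange(.195,.27,.01):
    print(round(z,3),[np.r_[proj(FR([[x,y,z] for x in(-.024,.012) for y in(-.011,.011)]),ims[c][1]).min(0),proj(FR([[x,y,z] for x in(-.024,.012) for y in(-.011,.011)]),ims[c][1]).max(0)].round(0).tolist() for c in ims])
P=FR([[.013,-.016,.265],[.013,.016,.265],[.045,-.016,.265],[.045,.016,.265],[0,-.04,.155],[0,.04,.155]])
print("post,bar wrist",proj(P,E).round(0).tolist())
E
```

```text
[ 250  107   20  139 1811]
handle ((564.3555297851562, 176.56124877929688), (15.753586769104004, 127.53995513916016), 79.82653045654297)
red 140 178 162 185 663
yaw 79.82653045654297
hook origin [0.58113528 0.27006761]
0.205 [[265.4, 105.5], [249.8, 105.8], [269.2, 241.8], [255.0, 242.1]]
0.217 [[264.9, 105.5], [248.7, 105.8], [268.8, 246.2], [254.2, 246.4]]Traceback (most recent call last):
  File "<stdin>", line 20, in <module>
    return umr_minimum(a, axis, None, out, keepdims, initial, where)
ValueError: zero-size array to reduction operation minimum which has no identity
```

```bash
python3 - <<'E'
from h import *
import pickle
f=np.load("w1.npy");s=pickle.load(open("w1.pkl","rb"));E=ext("wrist",s)
a=np.radians(79.8);o=np.array([.5811,.2701]);FR=frame(o,a)
ims={"wrist":(f,E,(150,200,130,190))}
for c,b in(("top",(150,190,175,215)),("side",(225,300,185,225))):ims[c]=(grab_frame(c),ext(c),b)
for c,(g,_,b) in ims.items():
    g=g.astype(int);r=np.zeros(g.shape[:2],bool);r[b[0]:b[1],b[2]:b[3]]=1
    r&=(g[...,0]>90)&(g[...,1]<.4*g[...,0])&(g[...,2]<.35*g[...,0])&(abs(g[...,1]-g[...,2])<30);v,u=np.nonzero(r);print(c,r.sum(),len(u) and (u.min(),v.min(),u.max(),v.max()))
for z in np.arange(.195,.275,.01):
    q=[[x,y,z] for x in(-.024,.012) for y in(-.011,.011)]
    print(round(z,3),[[np.r_[p.min(0),p.max(0)].round(0).tolist() for p in [proj(FR(q),ims[c][1])]][0] for c in ims])
P=FR([[.013,-.016,.265],[.013,.016,.265],[.045,-.016,.265],[.045,.016,.265],[0,-.04,.16],[0,.04,.16]])
for c in ims:print("post,bar",c,proj(P,ims[c][1]).round(0).tolist())
g=ims["side"][0];
cv2.imwrite("pics/c2.png",cv2.resize(g[235:355,160:270],(550,600),interpolation=cv2.INTER_CUBIC)[:,:,::-1])
E
```

```text
wrist 857 (np.int64(140), np.int64(162), np.int64(179), np.int64(185))
top 0 0
side 44 (np.int64(203), np.int64(263), np.int64(209), np.int64(272))
0.195 [[149.0, 165.0, 188.0, 188.0], [189.0, 165.0, 203.0, 175.0], [200.0, 267.0, 215.0, 281.0]]
0.205 [[145.0, 167.0, 186.0, 191.0], [188.0, 165.0, 202.0, 175.0], [199.0, 265.0, 215.0, 278.0]]
0.215 [[142.0, 169.0, 183.0, 193.0], [187.0, 164.0, 202.0, 174.0], [198.0, 262.0, 214.0, 276.0]]
0.225 [[138.0, 171.0, 180.0, 195.0], [187.0, 163.0, 201.0, 174.0], [198.0, 259.0, 214.0, 273.0]]
0.235 [[133.0, 172.0, 178.0, 198.0], [186.0, 163.0, 201.0, 173.0], [197.0, 257.0, 213.0, 270.0]]
0.245 [[129.0, 174.0, 174.0, 201.0], [185.0, 162.0, 200.0, 173.0], [197.0, 254.0, 213.0, 267.0]]
0.255 [[124.0, 177.0, 171.0, 204.0], [184.0, 162.0, 199.0, 172.0], [196.0, 251.0, 212.0, 264.0]]
0.265 [[119.0, 179.0, 168.0, 207.0], [184.0, 161.0, 199.0, 171.0], [195.0, 248.0, 212.0, 262.0]]
0.275 [[113.0, 181.0, 164.0, 210.0], [183.0, 160.0, 198.0, 171.0], [195.0, 245.0, 211.0, 259.0]]
post,bar wrist [[117.0, 173.0], [122.0, 213.0], [76.0, 174.0], [82.0, 214.0], [169.0, 133.0], [176.0, 208.0]]
post,bar top [[185.0, 159.0], [183.0, 171.0], [173.0, 157.0], [171.0, 169.0], [199.0, 158.0], [193.0, 186.0]]
post,bar side [[193.0, 258.0], [205.0, 263.0], [185.0, 268.0], [198.0, 273.0], [194.0, 280.0], [222.0, 290.0]]
```

View pics/c2.png

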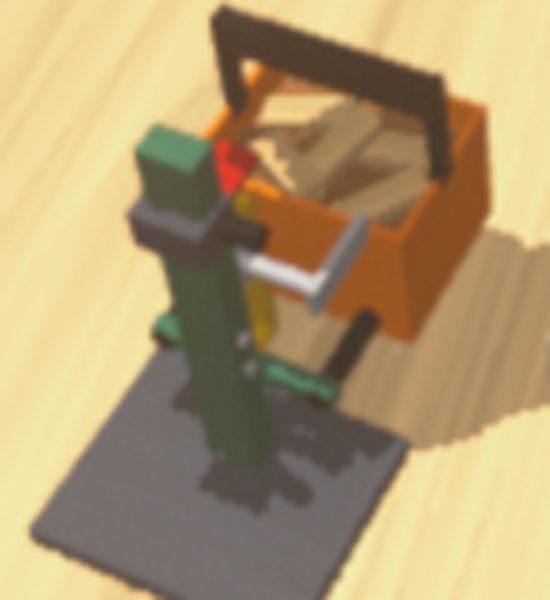

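Handle measured: centre about (0.562, 0.177), length 128 mm, stand yaw 79.8°. The keeper is red at wrist (140–179, 162–185), roughly z 0.22. I'll approach above the handle.

```bash
python3 -c "
from h import *
go(.562,.177,.25,-10.2)"
```

```text
pos [0.5485 0.1597 0.4008] yaw -11.31 tilt [ 6.e-04 -5.e-04 -1.e+00] F [-0.25 -0.3   0.26] t 3.2833 | inc [ 0.0098 -0.0197  0.1508] turn -1.11
```

>>> servo_tool(
  increments=[
    [1,0.005,-0.01,0.03,-0.5],
    [1,0.01,-0.02,0.06,-1.1],
    [1,0.01,-0.02,0.09,-1.1],
    [1,0.01,-0.02,0.115,-1.1],
    [1,0.01,-0.02,0.135,-1.1],
    [1,0.01,-0.02,0.15,-1.1],
    [1,0.01,-0.02,0.15,-1.1],
    [1,0.01,-0.02,0.15,-1.1],
  ],
)

```text
clock: 3.95
eef_pos: [0.5622, 0.1779, 0.2506]
orientation: [0.996, -0.089, -0.0, 0.0]
contact_force: [0.2, 0.5, -0.3]
opening: 0.999
finger_force: 0.0
```

```bash
python3 - <<'E'
from h import *
go(.562,.177,.211,-10.2);s=read_state();f=grab_frame("wrist");E=ext("wrist",s)
cv2.imwrite("pics/w2.png",f[:,:,::-1])
print(proj(frame([.562,.177],np.radians(79.8))([[-.007,-.065,.217],[.007,-.065,.217],[-.007,.065,.217],[.007,.065,.217]]),E).round(1).tolist())
E
```

```text
pos [0.5622 0.1779 0.2506] yaw -10.16 tilt [-6.e-04 -1.e-04 -1.e+00] F [ 0.18  0.47 -0.26] t 3.95 | inc [0.     0.0009 0.0396] turn 0.04
[[298.3, 131.4], [269.9, 131.4], [295.2, 358.8], [271.1, 358.7]]
```

View pics/w2.png

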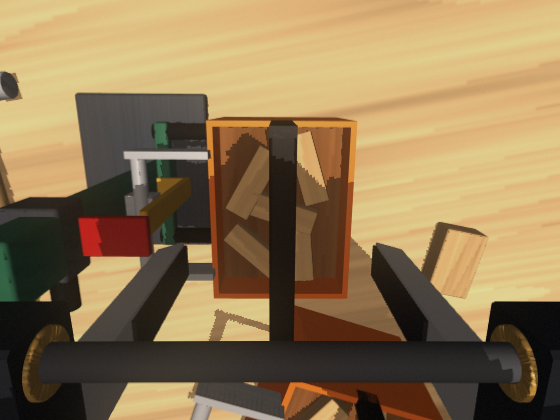

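The wrist view shows the handle's top face in columns 270–299, as predicted. Its far end is at row 136 (131 predicted), so it lies about 2 mm nearer. The red keeper is at (115,237). I'll descend and close with a light grip first.

>>> servo_tool(
  increments=[
    [1,-0.002,0.001,0.015,0],
    [1,-0.002,0.001,0.03,0],
    [1,-0.002,0.001,0.0395,0],
    [1,-0.002,0.001,0.0395,0],
    [1,-0.002,0.001,0.0395,0],
  ],
)

```text
clock: 4.42
eef_pos: [0.5603, 0.1777, 0.2117]
orientation: [0.996, -0.088, 0.0, -0.0]
contact_force: [-0.3, 0.2, 0.4]
opening: 0.997
finger_force: 0.0
```

>>> servo_tool(
  increments=[
    [-0.4,0,0,0,0],
    [-0.5,0,0,0,0],
    [-0.6,0,0,0,0],
    [-0.65,0,0,0,0],
    [-0.65,0,0,0,0],
    [-0.7,0,0,0,0],
    [-0.8,0,0,0,0],
    [-0.9,0,0,0,0],
    [-1,0,0,0,0],
    [-1,0,0,0,0],
  ],
  grip_force=4,
)

```text
clock: 5.25
eef_pos: [0.5601, 0.1777, 0.2109]
orientation: [0.996, -0.088, -0.0, -0.0]
contact_force: [0.7, -0.1, 0.0]
opening: 0.327
finger_force: 0.0
```

```bash
python3 -c "
from h import *
go(.562,.177,.211,-10.2);s=read_state();print(s['opening'],s['finger_force'],s['torque'])"
```

```text
pos [0.5601 0.1777 0.2109] yaw -10.13 tilt [-1.e-04  1.e-04 -1.e+00] F [ 0.67 -0.11  0.  ] t 5.25 | inc [ 0.002   0.0003 -0.0001] turn 0.07
0.32683362690963025 0.0 [ 0.07672222 -0.03051697  0.01589513]
```

>>> servo_tool(
  increments=[
    [-1,0,0,0,0],
    [-1,0,0,0,0],
    [-1,0,0,0,0],
    [-1,0,0,0,0],
  ],
)

```text
clock: 5.58
eef_pos: [0.56, 0.1772, 0.211]
orientation: [0.996, -0.089, -0.0, 0.0]
contact_force: [-2.1, -4.9, 3.8]
opening: 0.149
finger_force: 4.0
```

>>> servo_tool(
  increments=[
    [-1,0,0,0,0],
    [-1,0,0,0,0],
  ],
)

```text
clock: 5.75
eef_pos: [0.5601, 0.1772, 0.211]
orientation: [0.996, -0.088, -0.0, 0.0]
contact_force: [-2.3, -4.9, 3.0]
opening: 0.153
finger_force: 4.0
```

>>> servo_tool(
  increments=[
    [-1,0,0.0005,0,0],
    [-1,0,0.0005,0,0],
  ],
)

```text
clock: 5.92
eef_pos: [0.56, 0.1771, 0.211]
orientation: [0.996, -0.088, 0.0, -0.0]
contact_force: [-0.8, -2.2, 2.9]
opening: 0.152
finger_force: 4.0
```

>>> servo_tool(
  increments=[
    [-1,0,0.0005,0,0],
    [-1,0,0.0005,0,0],
  ],
)

```text
clock: 6.08
eef_pos: [0.56, 0.177, 0.211]
orientation: [0.996, -0.088, 0.0, -0.0]
contact_force: [1.5, -0.2, 0.5]
opening: 0.148
finger_force: 4.0
```

>>> servo_tool(
  increments=[
    [-1,0,0,0,0],
    [-1,0,0,0,0],
    [-1,0,0,0,0],
    [-1,0,0,0,0],
  ],
  grip_force=45,
)

```text
clock: 6.42
eef_pos: [0.56, 0.177, 0.211]
orientation: [0.996, -0.088, 0.0, -0.0]
contact_force: [2.0, 2.8, -2.3]
opening: 0.144
finger_force: 45.0
```

>>> servo_tool(
  increments=[
    [-1,0,0,-0.001,0],
    [-1,0,0,-0.002,0],
    [-1,0,0,-0.003,0],
    [-1,0,0,-0.004,0],
    [-1,0,0,-0.004,0],
  ],
)

```text
clock: 6.83
eef_pos: [0.5598, 0.1765, 0.2151]
orientation: [0.996, -0.088, -0.0, 0.0]
contact_force: [-0.2, 1.9, -3.2]
opening: 0.142
finger_force: 45.0
```

>>> servo_tool(
  increments=[
    [-1,0,-0.001,0,0],
    [-1,0,-0.001,-0.002,0],
    [-1,0,-0.001,-0.004,0],
    [-1,0,-0.001,-0.006,0],
    [-1,0,-0.001,-0.008,0],
    [-1,0,-0.001,-0.01,0],
    [-1,0,-0.001,-0.01,0],
  ],
)

```text
clock: 7.42
eef_pos: [0.5602, 0.1775, 0.2254]
orientation: [0.996, -0.088, 0.0, 0.0]
contact_force: [-1.0, -1.3, -2.5]
opening: 0.145
finger_force: 45.0
```

>>> servo_tool(
  increments=[
    [-1,0,0,-0.003,0],
    [-1,0,0,-0.006,0],
    [-1,0,0,-0.009,0],
    [-1,0,0,-0.012,0],
    [-1,0,0,-0.012,0],
  ],
)

```text
clock: 7.83
eef_pos: [0.5603, 0.178, 0.2377]
orientation: [0.996, -0.088, 0.0, -0.0]
contact_force: [0.2, -0.3, -3.6]
opening: 0.148
finger_force: 45.0
```

```bash
python3 - <<'E'
from h import *
go(.562,.177,.211,-10.2);f=grab_frame("side");g=grab_frame("wrist")
a=cv2.resize(f[225:325,170:270],(400,400),interpolation=cv2.INTER_CUBIC);b=cv2.resize(g[100:300,50:250],(400,400),interpolation=cv2.INTER_CUBIC)
cv2.imwrite("pics/c3.png",np.hstack([a,b])[:,:,::-1])
E
```

```text
pos [0.5603 0.178  0.2377] yaw -10.12 tilt [ 1.e-03  5.e-04 -1.e+00] F [ 0.18 -0.26 -3.55] t 7.8333 | inc [0.0018 0.0007 0.0267] turn 0.08
```

View pics/c3.png

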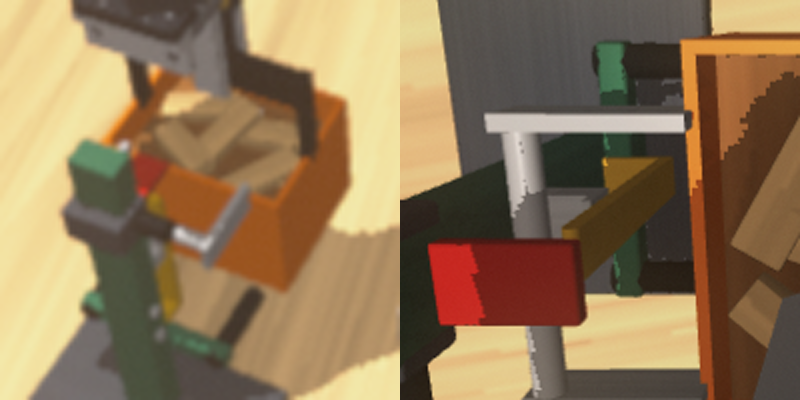

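>>> servo_tool(
  increments=[
    [-1,0,0,-0.002,0],
    [-1,0,0,-0.004,0],
    [-1,0,0,-0.005,0],
    [-1,0,0,-0.005,0],
  ],
)

```text
clock: 8.27
eef_pos: [0.5602, 0.1777, 0.2422]
orientation: [0.996, -0.088, 0.0, -0.0]
contact_force: [-0.1, 0.3, -2.4]
opening: 0.147
finger_force: 45.0
```

>>> servo_tool(
  increments=[
    [-1,0,0,-0.002,0],
    [-1,0,0,-0.003,0],
    [-1,0,0,-0.003,0],
  ],
)

```text
clock: 8.52
eef_pos: [0.5601, 0.1777, 0.2452]
orientation: [0.996, -0.088, 0.0, -0.0]
contact_force: [0.4, -0.6, -3.5]
opening: 0.146
finger_force: 45.0
```

>>> servo_tool(
  increments=[
    [-1,0,0,-0.002,0],
    [-1,0,0,-0.003,0],
    [-1,0,0,-0.003,0],
  ],
)

```text
clock: 8.77
eef_pos: [0.5601, 0.1777, 0.2482]
orientation: [0.996, -0.088, 0.0, -0.0]
contact_force: [0.1, -0.3, -2.7]
opening: 0.144
finger_force: 45.0
```

>>> servo_tool(
  increments=[
    [-1,0,0,-0.002,0],
    [-1,0,0,-0.003,0],
    [-1,0,0,-0.003,0],
    [-1,0,0,-0.003,0],
  ],
)

```text
clock: 9.1
eef_pos: [0.5601, 0.1777, 0.251]
orientation: [0.996, -0.088, 0.0, -0.0]
contact_force: [-0.2, 0.0, -3.3]
opening: 0.144
finger_force: 45.0
```

>>> servo_tool(
  increments=[
    [-1,0,0,-0.002,0],
    [-1,0,0,-0.003,0],
    [-1,0,0,-0.003,0],
    [-1,0,0,-0.003,0],
  ],
)

```text
clock: 9.43
eef_pos: [0.5601, 0.1776, 0.254]
orientation: [0.996, -0.088, 0.0, -0.0]
contact_force: [-0.4, 0.4, -3.5]
opening: 0.143
finger_force: 45.0
```

>>> servo_tool(
  increments=[
    [-1,0,0,-0.001,0],
    [-1,0,0,-0.002,0],
    [-1,0,0,-0.002,0],
    [-1,0,0,-0.002,0],
  ],
)

```text
clock: 9.77
eef_pos: [0.5601, 0.1777, 0.256]
orientation: [0.996, -0.088, 0.0, -0.0]
contact_force: [-0.4, -0.4, -3.2]
opening: 0.149
finger_force: 45.0
```

```bash
python3 - <<'E'
from h import *
s=read_state();print(s["contact_force"],s["torque"]);g=grab_frame("wrist");f=grab_frame("side")
a=cv2.resize(f[225:325,170:270],(400,400),interpolation=cv2.INTER_CUBIC);b=cv2.resize(g[100:300,50:250],(400,400),interpolation=cv2.INTER_CUBIC)
cv2.imwrite("pics/c4.png",np.hstack([a,b])[:,:,::-1])
E=ext("wrist",s);Es=ext("side")
# predicted tip top & keeper underside & bar in wrist for several h (stand shifted -6mm lateral)
FR=frame(np.array([.560,.1766])+.095*np.array([np.cos(np.radians(79.8)),np.sin(np.radians(79.8))]),np.radians(79.8))
for h in(.03,.035,.04,.045,.05):
    z=.15+h;print(h,"tip",proj(FR([[-.011,-.008,z],[-.016,-.008,z]]),E).round(0).tolist(),proj(FR([[-.016,0,z]]),Es).round(0).tolist(),"keep",proj(FR([[-.024,.011,z+.018],[-.024,-.011,z+.018]]),E).round(0).tolist(),proj(FR([[-.024,-.011,z+.018]]),Es).round(0).tolist())
E
```

```text
[-0.39120729 -0.39550476 -3.19559252] [ 0.00150672  0.05665794 -0.01757697]
0.03 tip [[152.0, 217.0], [160.0, 217.0]] [[212.0, 275.0]] keep [[167.0, 256.0], [164.0, 221.0]] [[209.0, 267.0]]
0.035 tip [[149.0, 220.0], [157.0, 220.0]] [[212.0, 274.0]] keep [[164.0, 259.0], [161.0, 224.0]] [[209.0, 266.0]]
0.04 tip [[147.0, 222.0], [155.0, 222.0]] [[212.0, 273.0]] keep [[162.0, 262.0], [158.0, 226.0]] [[208.0, 264.0]]
0.045 tip [[144.0, 224.0], [152.0, 224.0]] [[211.0, 271.0]] keep [[159.0, 266.0], [156.0, 229.0]] [[208.0, 263.0]]
0.05 tip [[141.0, 227.0], [149.0, 227.0]] [[211.0, 270.0]] keep [[156.0, 270.0], [153.0, 232.0]] [[208.0, 262.0]]
```

View pics/c4.png

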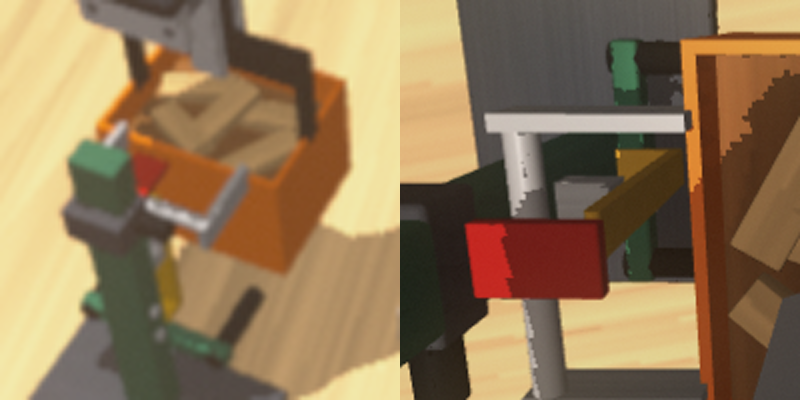

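The lift is 45 mm with no contact. The keeper edge is at wrist column 152, which suggests h is about 50 mm and contact comes near 57 mm of lift.

>>> servo_tool(
  increments=[
    [-1,0,0,-0.001,0],
    [-1,0,0,-0.002,0],
    [-1,0,0,-0.003,0],
    [-1,0,0,-0.003,0],
    [-1,0,0,-0.003,0],
  ],
)

```text
clock: 10.28
eef_pos: [0.5601, 0.1776, 0.259]
orientation: [0.996, -0.088, 0.0, -0.0]
contact_force: [0.7, -0.4, -2.7]
opening: 0.142
finger_force: 45.0
```

>>> servo_tool(
  increments=[
    [-1,0,0,-0.001,0],
    [-1,0,0,-0.002,0],
    [-1,0,0,-0.002,0],
    [-1,0,0,-0.002,0],
  ],
)

```text
clock: 10.62
eef_pos: [0.56, 0.1777, 0.2609]
orientation: [0.996, -0.088, -0.0, -0.0]
contact_force: [0.9, 0.9, -5.2]
opening: 0.145
finger_force: 45.0
```

```bash
python3 -c "
from h import *
s=read_state();print(s['contact_force'],s['torque'])"
```

```text
[ 0.89457854  0.85419572 -5.16231474] [-0.00013835  0.06113323  0.05243457]
```

>>> servo_tool(
  increments=[
    [-1,0,0,0,0],
    [-1,0,0,0,0],
  ],
)

```text
clock: 10.78
eef_pos: [0.56, 0.1776, 0.2608]
orientation: [0.996, -0.088, -0.0, -0.0]
contact_force: [0.1, 0.8, -5.1]
opening: 0.145
finger_force: 45.0
```

>>> servo_tool(
  increments=[
    [-1,0,0,0,0],
    [-1,0,0,0,0],
  ],
)

```text
clock: 10.95
eef_pos: [0.56, 0.1776, 0.2609]
orientation: [0.996, -0.088, -0.0, -0.0]
contact_force: [-0.2, 0.8, -6.0]
opening: 0.146
finger_force: 45.0
```

```bash
python3 -c "
from h import *
s=read_state();print(s['contact_force'],s['torque'])"
```

```text
[-0.20705697  0.83544643 -6.01451014] [0.01102772 0.04747978 0.01794747]
```

Keeper contact felt at about 48.5 mm of lift (about 2 N over the weight). I'll back down 5.5 mm to mid-gap, then draw out.

>>> servo_tool(
  increments=[
    [-1,0,0,0.002,0],
    [-1,0,0,0.004,0],
    [-1,0,0,0.0055,0],
    [-1,0,0,0.0055,0],
    [-1,0,0,0.0055,0],
  ],
)

```text
clock: 11.37
eef_pos: [0.5601, 0.1777, 0.2554]
orientation: [0.996, -0.088, -0.0, -0.0]
contact_force: [0.5, 0.3, -3.3]
opening: 0.147
finger_force: 45.0
```

>>> servo_tool(
  increments=[
    [-1,0,0.002,0,0],
    [-1,0,0.004,0,0],
    [-1,0,0.006,0,0],
    [-1,0,0.008,0,0],
    [-1,0,0.01,0,0],
    [-1,0,0.01,0,0],
  ],
)

```text
clock: 11.87
eef_pos: [0.5583, 0.1672, 0.2555]
orientation: [0.996, -0.089, 0.0, 0.0]
contact_force: [0.5, -0.4, -3.7]
opening: 0.145
finger_force: 45.0
```

>>> servo_tool(
  increments=[
    [-1,0,0.002,0,0],
    [-1,0,0.004,0,0],
    [-1,0,0.006,0,0],
    [-1,0,0.006,0,0],
  ],
)

```text
clock: 12.2
eef_pos: [0.5573, 0.1614, 0.2554]
orientation: [0.996, -0.088, -0.0, 0.0]
contact_force: [-1.3, 0.5, -4.6]
opening: 0.143
finger_force: 45.0
```

>>> servo_tool(
  increments=[
    [-1,0,0.003,0,0],
    [-1,0,0.006,0,0],
    [-1,0,0.009,0,0],
    [-1,0,0.009,0,0],
  ],
)

```text
clock: 12.53
eef_pos: [0.5557, 0.1522, 0.2554]
orientation: [0.996, -0.089, -0.0, 0.0]
contact_force: [1.0, -0.3, -2.9]
opening: 0.148
finger_force: 45.0
```

>>> servo_tool(
  increments=[
    [-1,0,0.008,0,0],
    [-1,0,0.02,0,0],
    [-1,0,0.036,0,0],
    [-1,0,0.054,0,0],
    [-1,0,0.074,0,0],
    [-1,0,0.094,0,0],
    [-1,0,0.114,0,0],
    [-1,0,0.13,0,0],
    [-1,0,0.14,0,0],
    [-1,0,0.14,0,0],
  ],
)

```text
clock: 13.37
eef_pos: [0.5307, 0.0123, 0.2554]
orientation: [0.996, -0.09, -0.0, 0.001]
contact_force: [0.5, 0.5, -3.9]
opening: 0.148
finger_force: 45.0
```

```bash
python3 - <<'E'
from h import *
f=grab_frame("top");E=ext("top");F=f.astype(int)
b=np.zeros(F.shape[:2],bool);b[148:232,336:418]=1
m=b&((F[...,2]>F[...,0]+25)|(F.max(2)<60))
m=cv2.morphologyEx(m.astype(np.uint8),cv2.MORPH_OPEN,np.ones((3,3)))
n,l,st,_=cv2.connectedComponentsWithStats(m);k=1+st[1:,4].argmax();print(st[k],rect(l==k,.015,E))
for d in silhouettes("top","tray"): print(d["rect"],rect(d["mask"],.015,E))
for d in silhouettes("side","tray"): print("side",d["rect"]) 
g=grab_frame("side")
for d in silhouettes("side","tray"): print(d["rect"],rect(d["mask"],.015,ext("side")))
go(.543,-.264,.2554,15.8)
E
```

```text
[ 346  157   64   69 3003] ((544.9591674804688, -265.02313232421875), (184.67721557617188, 157.3751678466797), 15.738407135009766)
[402.1, 238.7, 472.6, 314.2] ((285.6094665527344, -448.63818359375), (189.62905883789062, 164.81077575683594), 25.987350463867188)
side [245.6, 181.9, 302.6, 213.0]
[257.7, 182.0, 302.9, 212.2] ((525.1768798828125, -270.117919921875), (143.4875030517578, 178.58016967773438), 15.147098541259766)
[321.0, 159.5, 378.7, 196.3] ((284.0459289550781, -445.3355407714844), (201.2344207763672, 179.78665161132812), 26.478973388671875)
pos [0.5311 0.0162 0.2555] yaw -10.05 tilt [ 1.e-04  4.e-04 -1.e+00] F [-0.2  -0.21 -3.71] t 13.6167 | inc [ 0.0606  0.2739 -0.    ] turn -25.85
```

>>> servo_tool(
  increments=[
    [-1,0.004,0.017,0,-2],
    [-1,0.01,0.042,0,-5],
    [-1,0.018,0.075,0,-8],
    [-1,0.026,0.11,0,-11],
    [-1,0.034,0.145,0,-14],
    [-1,0.042,0.18,0,-17],
    [-1,0.05,0.213,0,-20],
    [-1,0.057,0.243,0,-23],
    [-1,0.062,0.264,0,-25.7],
    [-1,0.0634,0.2723,0,-25.7],
  ],
)

```text
clock: 14.45
eef_pos: [0.5454, -0.2671, 0.2548]
orientation: [0.991, 0.136, -0.0, -0.0]
contact_force: [0.0, -0.1, -3.4]
opening: 0.145
finger_force: 45.0
```

>>> servo_tool(
  increments=[
    [-1,0,0,0.01,0],
    [-1,0,0,0.025,0],
    [-1,0,0,0.04,0],
    [-1,0,0,0.05,0],
    [-1,0,0,0.05,0],
  ],
)

```text
clock: 14.87
eef_pos: [0.5449, -0.2621, 0.2031]
orientation: [0.991, 0.136, -0.001, -0.001]
contact_force: [0.6, 0.2, -3.3]
opening: 0.149
finger_force: 45.0
```

```bash
python3 - <<'E'
from h import *
go(.546,-.263,.159,15.7);s=read_state();print(s["q"].round(2))
f=grab_frame("top");g=grab_frame("wrist")
cv2.imwrite("pics/c5.png",np.hstack([cv2.resize(f[140:240,330:430],(400,400),interpolation=2),cv2.resize(g,(400,300))[list(range(300))+[299]*100]])[:,:,::-1])
E
```

```text
pos [ 0.5449 -0.2621  0.2031] yaw 15.64 tilt [-0.0027  0.0019 -1.    ] F [ 0.61  0.23 -3.32] t 14.8667 | inc [0.0009 0.0013 0.0441] turn -0.06
[ 0.87  0.48 -0.63  1.67  0.31  1.09 -1.15]
```

View pics/c5.png

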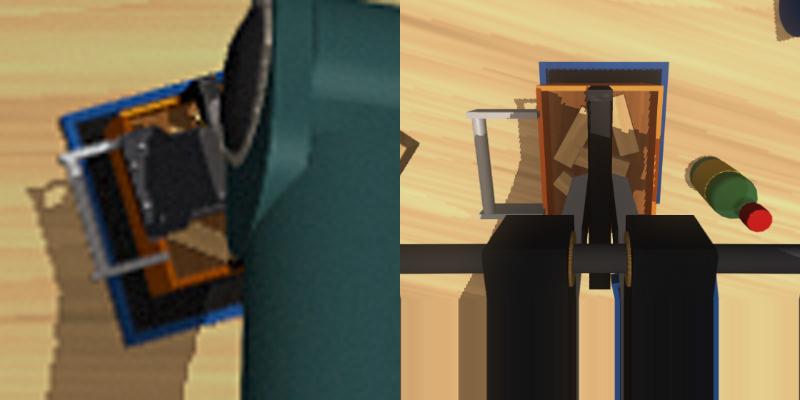

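```bash
python3 - <<'E'
from h import *
s=read_state();f=grab_frame("wrist");E=ext("wrist",s);F=f.astype(int)
bl=(F[...,2]>F[...,0]+30)&(F[...,2]>F[...,1]+25);bl[300:]=0
v,u=np.nonzero(bl);k=v<140;print("blue bbox",u[k].min(),u[k].max(),v.min())
for c in((.546,-.263),):
    FR=frame(c,np.radians(105.7));print(proj(FR([[x,.093,.02] for x in(-.078,.078)]+[[x,0,.02] for x in(-.078,.078)]),E).round(0).tolist())
print([ (r,np.nonzero(bl[r])[0][[0,-1]].tolist()) for r in(95,105,150,220,260) if bl[r].any()])
go(.546,-.263,.168,15.7)
E
```

```text
blue bbox 194 374 88
[[359.0, 284.0], [202.0, 284.0], [365.0, 193.0], [197.0, 193.0]]
[(95, [195, 374]), (105, [195, 373]), (150, [368, 370]), (220, [363, 365]), (260, [361, 363])]
pos [ 0.5461 -0.2633  0.206 ] yaw 15.61 tilt [ 6.e-04 -0.e+00 -1.e+00] F [-0.26 -0.43 -3.22] t 15.0167 | inc [-0.     -0.0003  0.038 ] turn -0.09
```

>>> servo_tool(
  increments=[
    [-1,0,0,0.008,0],
    [-1,0,0,0.018,0],
    [-1,0,0,0.028,0],
    [-1,0,0,0.034,0],
    [-1,0,0,0.038,0],
    [-1,0,0,0.04,0],
    [-1,0,0,0.04,0],
    [-1,0,0,0.04,0],
  ],
)

```text
clock: 15.68
eef_pos: [0.5457, -0.264, 0.1656]
orientation: [0.991, 0.135, 0.0, -0.0]
contact_force: [-0.8, 1.1, -3.5]
opening: 0.144
finger_force: 45.0
```

>>> servo_tool(
  increments=[
    [-1,0,0,0.001,0],
    [-1,0,0,0.002,0],
    [-1,0,0,0.003,0],
    [-1,0,0,0.004,0],
    [-1,0,0,0.004,0],
    [-1,0,0,0.004,0],
  ],
)

```text
clock: 16.18
eef_pos: [0.5455, -0.2639, 0.1614]
orientation: [0.991, 0.135, -0.0, -0.0]
contact_force: [0.5, -0.6, -3.1]
opening: 0.147
finger_force: 45.0
```

>>> servo_tool(
  increments=[
    [-1,0,0,0.0005,0],
    [-1,0,0,0.001,0],
    [-1,0,0,0.001,0],
    [-1,0,0,0.001,0],
  ],
)

```text
clock: 16.52
eef_pos: [0.5455, -0.264, 0.1604]
orientation: [0.991, 0.135, -0.0, -0.0]
contact_force: [-0.6, 0.6, -3.8]
opening: 0.148
finger_force: 45.0
```

>>> servo_tool(
  increments=[
    [-1,0,0,0.0005,0],
    [-1,0,0,0.001,0],
    [-1,0,0,0.001,0],
    [-1,0,0,0.001,0],
  ],
)

```text
clock: 16.85
eef_pos: [0.5456, -0.2639, 0.1597]
orientation: [0.991, 0.136, 0.0, 0.0]
contact_force: [-2.0, 1.7, 5.0]
opening: 0.149
finger_force: 45.0
```

Touched down. I'll ease off slightly, then release slowly.

>>> servo_tool(
  increments=[
    [-1,0,0,-0.0004,0],
    [-1,0,0,-0.0004,0],
  ],
)

```text
clock: 17.02
eef_pos: [0.5456, -0.264, 0.1598]
orientation: [0.991, 0.135, 0.0, -0.0]
contact_force: [-2.1, 0.8, 0.6]
opening: 0.145
finger_force: 45.0
```

>>> servo_tool(
  increments=[
    [-1,0,0,0,0],
    [-1,0,0,0,0],
    [-1,0,0,0,0],
  ],
  grip_force=5,
)

```text
clock: 17.27
eef_pos: [0.5455, -0.264, 0.1597]
orientation: [0.991, 0.135, -0.0, -0.0]
contact_force: [0.3, 0.1, -4.4]
opening: 0.146
finger_force: 5.0
```

>>> servo_tool(
  increments=[
    [-0.6,0,0,0,0],
    [-0.5,0,0,0,0],
    [-0.4,0,0,0,0],
    [-0.3,0,0,0,0],
    [-0.3,0,0,0,0],
    [-0.3,0,0,0,0],
  ],
)

```text
clock: 17.77
eef_pos: [0.5456, -0.264, 0.1599]
orientation: [0.991, 0.135, 0.0, -0.0]
contact_force: [-0.1, -0.5, -0.3]
opening: 0.352
finger_force: 0.0
```

```bash
python3 -c "
from h import *
go(.546,-.263,.3,15.7)"
```

```text
pos [ 0.5456 -0.264   0.1599] yaw 15.57 tilt [ 0.  0. -1.] F [-0.1  -0.51 -0.29] t 17.7667 | inc [ 0.0007 -0.0009 -0.1401] turn -0.13
```

Released with no residual force. I'll retract straight up and move aside so the cameras can see.

>>> servo_tool(
  increments=[
    [-0.3,0,0,-0.005,0],
    [-0.3,0,0,-0.015,0],
    [-0.3,0,0,-0.03,0],
    [-0.3,0,0,-0.055,0],
    [-0.3,0,0,-0.085,0],
    [-0.3,0,0,-0.115,0],
    [-0.3,0,0,-0.145,0],
    [-0.3,0,0,-0.175,0],
    [-0.3,0,0,-0.2,0],
    [-0.3,0,0,-0.2,0],
  ],
)

```text
clock: 18.6
eef_pos: [0.5469, -0.2639, 0.366]
orientation: [0.991, 0.136, 0.003, 0.002]
contact_force: [0.4, -0.9, 0.2]
opening: 0.348
finger_force: 0.0
```

>>> servo_tool(
  increments=[
    [-0.3,-0.02,-0.03,0,0],
    [-0.3,-0.04,-0.06,0,0],
    [-0.3,-0.06,-0.09,0,0],
    [-0.3,-0.08,-0.12,0,0],
    [-0.3,-0.1,-0.15,0,0],
    [-0.3,-0.12,-0.18,0,0],
    [-0.3,-0.12,-0.2,0,0],
    [-0.3,-0.12,-0.2,0,0],
    [-0.3,-0.12,-0.2,0,0],
    [-0.3,-0.12,-0.2,0,0],
  ],
)

```text
clock: 19.43
eef_pos: [0.3765, -0.1038, 0.3602]
orientation: [0.991, 0.135, 0.0, 0.0]
contact_force: [0.9, 0.6, -0.4]
opening: 0.355
finger_force: 0.0
```

```bash
python3 - <<'E'
from h import *
f=grab_frame("top");g=grab_frame("side")
cv2.imwrite("pics/c6.png",np.hstack([cv2.resize(f[110:260,120:480],(440,183)),np.zeros((183,360,3),np.uint8)])[:,:,::-1])
a=cv2.resize(f[130:240,330:440],(400,400),interpolation=2);b=cv2.resize(g[120:230,230:340],(400,400),interpolation=2)
cv2.imwrite("pics/c6.png",np.vstack([np.hstack([a,b]),np.hstack([cv2.resize(f[120:240,120:450],(400,145)),cv2.resize(g[120:420,120:420],(400,145))])])[:,:,::-1])
E
```

```text
(no output)
```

View pics/c6.png

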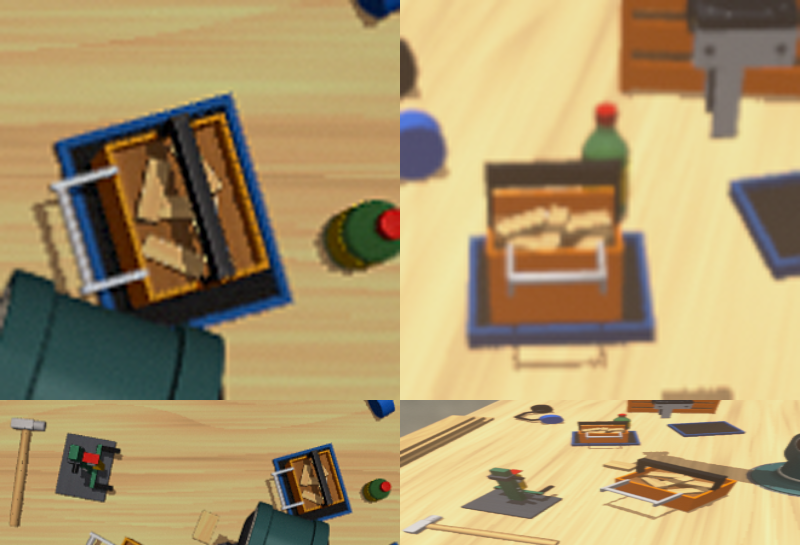

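The final views show the basket standing level inside the blue tray, the robot clear of it, and the glue, offcut and hammer undisturbed. I'll hand in.

```bash
python3 -c "
from bench import *
print(close_job())"
```

```text
the job is handed in; nothing more can be done
None
```

I took the orange basket off the hook and set it down level in the left-hand blue tray, with only light contact on the keeper and tray, then handed the job in at about 20 s; the verdict was not shown.

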